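Locate a clutch cover on its pin and hold it down against the springs

TASK

Take the thin steel rod out of its wooden block and push it down the narrow hole in the middle of the spring fixture until it is fully home. Then slide the clutch cover over the end of the rod until it drops on and lies flat on the sprung ring, and press the cover down as far as the ring goes. Finish holding it there: your program ends with the gripper still pressing the cover fully down, the rod still home, and the coil spring, the bearing and the tin left where they were.

Things in the scene. Friction and masses are not known exactly. Their poses are not given: they have to be found in the camera images.
- fixture: Spring fixture fixed on the bench: round dark steel foot plate (150 mm diameter, 10 mm thick) with a square steel bush block (30 x 30 mm, top 58 mm above the bench) upright in the middle, ringed by three coil springs that carry a sprung ring. Origin: on the axis of the bush's hole, at bench level; z up.
- bush_mouth (a point): Centre of the mouth of the fixture's vertical blind hole, 58 mm above the bench: 12 mm diameter, 2.5 mm chamfer, floor 52 mm below the mouth. A friction brake inside stops a rod that just falls in 10 mm short of home (its foot 16 mm above the bench); a push of about 5 to 6 N on the rod moves it on down, and it stays where pushed
- press_ring (a joint): Travel of the sprung steel ring around the bush (104 mm outside, 48 mm inside diameter, 14 mm thick, top 70 mm above the bench at rest): 0 at rest, grows downwards to 0.009 m at its hard stop. Spring force about 7 N at the start of travel, 15 N at the stop, part of it borne by the cover's weight; springs back when let go.
- rod: Plain steel rod, 10 mm diameter, 85 mm long, ends chamfered, 50 g. Starts upright in the wooden block, 45 mm of it showing, foot 5 mm above the bench. Origin: centre of its lower end; z along the rod, up. Home in the fixture its foot is 6 mm and its top 91 mm above the bench, 21 mm proud of the ring at rest.
- rack: Fixed wooden block 70 x 70 mm, 40 mm tall, with one 12 mm hole in its middle, 35 mm deep, that holds the rod. Origin: centre of its underside; z up.
- cover: Round clutch cover, about 0.3 kg: dark steel flange 104 mm wide, 8 mm thick (rivets to 11 mm), and a plain steel hub of 38 mm diameter up to 62 mm above the underside, to grip it by. Under it, unseen from above, a central blind bore, 14 mm diameter, 40 mm deep, its mouth widening to 19 mm over the lowest 8 mm. Starts flat on the bench, flange down. Origin: centre of underside; z up.
- coil: Loose upright coil spring, 48 mm diameter, 90 mm tall; leave alone. Origin: centre of its underside.
- bearing: Loose steel bearing ring lying flat, 70 mm outside and 40 mm inside diameter, 17 mm high; leave alone. Origin: centre of its underside.
- grease_tin: Loose closed metal tin, 70 mm diameter, 75 mm tall; leave alone. Origin: centre of its underside.
Not all that is in view belongs to the job. What is shaped like the cover but orange or yellow is not meant.

How it is judged:
By the outcome, as a careful person would: the job done as asked, in the order asked, and still so for the second after the job is handed in, while the arm keeps its last pose, push and grip.
It also fails if it takes over 61 s, if anything falls off the work surface, if the arm or the gripper's body presses on something with over 40 N, if the wrist force passes 120 N, or if a joint passes its speed limit or range.

ROBOT

A 6-joint arm with a two-finger parallel gripper is mounted at the origin on the work surface. World frame = base frame: x ahead of the robot, y to its left, z up, the work surface at z = 0. Lengths are in m, angles in degrees, forces in N, time in s.
With the tool pointing down it reaches from about 0.4 to 0.825 m from the base axis. Payload 7 kg.
Tool frame: the origin (TCP) lies midway between the tips of the shut fingers; the grasp point (between the pads) lies ctrl.tcp_to_grasp behind it (ctrl.tcp_to_grasp is the distance from the TCP to the grasp point, in m); y points along the fingers, z is the direction in which the jaws open and shut, and the axes are right-handed (so a half turn about y gives the same grasp; the last joint's range is limited). The gripper opens to 88 mm and grips with 3 to 60 N. Pads are 19 mm wide; open, the fingers measure 130 mm over their backs; the gripper's body (78 mm by 193 mm) begins 47 mm behind the grasp point.
Start: joints at [84.402, 20.546, 0.682, 0, -70.136, -16.507], TCP at [0.254, 0.625, 0.227] pointing down, gripper open.
Joint ranges: [-176.03, 176.03], [-82.01, 121.73], [-58.28, 71.71], [-173.87, 95.51], [-174.79, -0.11], [-173.66, 173.66]. Speed limits (degrees/s): [136.94, 136.94, 172.46, 180, 180, 180].

INTERFACE

Orientations are given as [roll, pitch, yaw] about the fixed x, y, z axes, in that order (R = Rz(yaw) Ry(pitch) Rx(roll)).
In Python, from plant import ctrl, snapshot, silhouettes gives the robot as it stands.
- The arm moves only by the shell command python3 -m pendant 'ROWS'. ROWS is JSON, a list that holds one entry, the list of rows, each a list of 7 numbers: the shift along the tool's x, y, z in cm, then the turn, a rotation vector about the tool's x, y, z in degrees, then the opening, from 0 (shut) to 1 (fully open). In form: [[[x, y, z, rx, ry, rz, hand], ...]]. A call has 1 to 12 rows; each row shifts and turns the commanded pose from where the row before left it, along the tool's axes as they then stand; what a row does not reach is not made up. A row lasts 1/12 s, in which the tool goes at most 41.7 mm and 7.16 degrees, less where a joint would pass 70% of its speed; a pose out of reach is approached as far as the arm can. A call with a gripper value outside its range is refused whole. The fingers move at their own pace and stop on an object; the grip force is fixed at half the most. Time passes only in rows, so rows that do not move let the fingers close. It gives the time, the measured TCP pose, the force and the opening at its end, in the units of the state.
- ctrl.get_obs(): the state, without advancing time (a new reading comes with each control period).
- snapshot(name): name is "scene" or "top"; returns a dict with "image" (480x640x3 uint8, red, green, blue), "camera_matrix" (3x3 intrinsics, pixels), "dist_coeffs" ([k1, k2, p1, p2, k3] as OpenCV has them; the pictures are not rectified), "eye" and "orientation" of the camera in the world. Camera axes: x right, y down, z forward; pixel columns grow to the right and rows downward; lengths in m; the calibration is good to about 2 mm. A picture is of the moment at which its call begins. There is no depth.
- ctrl.close_job(): hands the job in, once; it reports no verdict.
Trained networks look in a picture, given as the dict that the camera call returned (one of the last four; its "shot" number tells which), for a name from the list of things; names that differ only in an ending like _2 or _b are one class to them, and where a whole thing is asked for, a point or a joint stands for the part that bears it (a point fixed in the world has none). Each returns a list of dicts, best first, with "confidence" (0 to 1); they miss things now and then, are a little off and sometimes report something else, mostly with a low value. They report only what shows in the picture. A call takes as long as a camera call. They do not tell look-alikes from the thing itself.
- silhouettes(picture, thing): "mask" (480x640 bool, what is visible of it) and "bbox" ([left, top, width, height] in pixels, round what is visible of it).
The state is a dict: "clock": time; "joint_pos": joint angles; "qvel": joint speeds; "tau": joint torques, N m; "tool_pos": TCP position; "orientation": TCP orientation; "force": force on the tool from outside, world axes, zero at the start; "moment": the same for the moment, N m; "opening": finger opening in m.
Only numpy, scipy, OpenCV 4.12 (cv2) and the standard library are available. Lean on these libraries where they do the work, as an engineer would, in place of code of your own. Each camera call takes 0.05 s, during which the arm holds its last target.

## Working session

There is one attempt and no reset: what is moved stays moved. The work goes in short steps, Python scripts to look and compute and a shell command to move; the robot and the scene stay as the last step left them, time stands still between calls to the robot, and variables do not carry over. Pictures are saved under pics/ and viewed, and the job is handed in when it is done.

```bash
mkdir -p pics; ls; python3 - <<'E'
from plant import ctrl, snapshot, silhouettes
import cv2,numpy as np
o=ctrl.get_obs(); print(o, ctrl.tcp_to_grasp)
for n in ("scene","top"):
    s=snapshot(n); cv2.imwrite(f"pics/{n}0.png",s["image"][...,::-1])
    print(n,s["camera_matrix"],s["dist_coeffs"],s["eye"],s["orientation"],s["shot"])
    for t in ("fixture","press_ring","rod","rack","cover","coil","bearing","grease_tin"):
        for r in silhouettes(s,t): print(t,round(r["confidence"],2),r["bbox"],r["mask"].sum())
print(ctrl.get_obs()["clock"])
E
```

```text
pics
{'clock': 0.0, 'joint_pos': array([ 8.44016886e+01,  2.05909238e+01,  6.33498254e-01, -2.19914387e-02,
       -7.01341013e+01, -1.65085853e+01]), 'qvel': array([-0.06568087,  0.00909287, -0.03219728, -0.00220649,  0.02494838,
       -0.01941423]), 'tau': array([ 1.87458012e-03, -5.82719529e+01,  2.93049413e+01,  6.99699953e+00,
        7.22914396e-03, -1.47234255e-04]), 'tool_pos': array([0.2538381 , 0.62492683, 0.22562047]), 'orientation': array([-8.99063710e+01,  6.18989002e-03,  1.57885619e+02]), 'force': array([-0.19883117,  0.40323347, -0.39105178]), 'moment': array([ 0.02010721, -0.02014532,  0.01152055]), 'opening': 0.08788269525703125} 0.0188
scene [[481.52092832   0.         321.4657941 ]
 [  0.         481.52092832 242.508003  ]
 [  0.           0.           1.        ]] [-0.1120822  0.         0.         0.         0.       ] [ 1.11655673 -0.63523535  0.63631751] [-122.80955738    0.9311844    36.91533749] 1
fixture 0.9 [245.5, 240.3, 66.3, 59.1] 3197
press_ring 0.86 [251.9, 240.5, 51.6, 32.8] 1241
rod 0.69 [155.5, 289.8, 13.9, 27.6] 151
rod 0.19 [244.3, 242.8, 65.6, 
[... 457 characters left out ...]
9033   0.         326.55915947]
 [  0.         509.48449033 248.34900555]
 [  0.           0.           1.        ]] [-0.05744821  0.          0.          0.          0.        ] [0.4671174  0.08929689 1.19530157] [-174.18437469   -0.22273947  -90.01132448] 2
fixture 0.86 [341.1, 245.1, 65.1, 60.2] 3290
press_ring 0.82 [355.3, 247.8, 44.2, 49.2] 1399
rack 0.57 [458.1, 286.0, 46.7, 41.6] 1072
cover 0.73 [253.5, 336.0, 46.4, 45.8] 1645
cover 0.68 [192.8, 188.8, 44.0, 42.2] 1455
cover 0.59 [221.8, 267.1, 40.5, 43.7] 1512
cover 0.59 [143.5, 288.1, 47.9, 43.3] 1549
coil 0.77 [257.9, 170.3, 20.3, 32.2] 423
bearing 0.9 [437.8, 173.5, 30.4, 31.4] 513
grease_tin 0.8 [341.7, 145.4, 28.4, 39.0] 939
0.9
```

View pics/scene0.png

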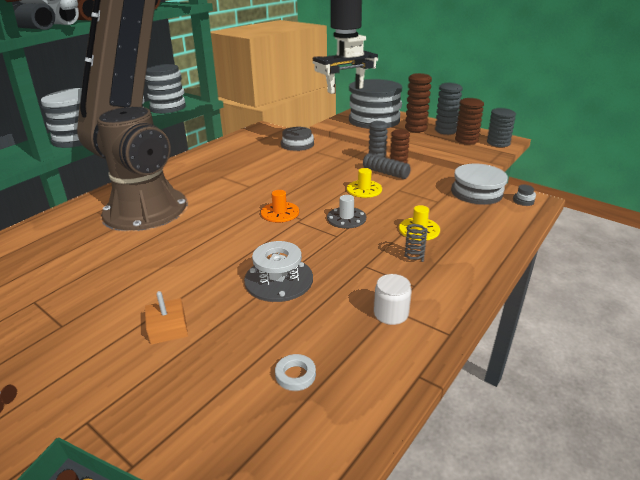

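View pics/top0.png

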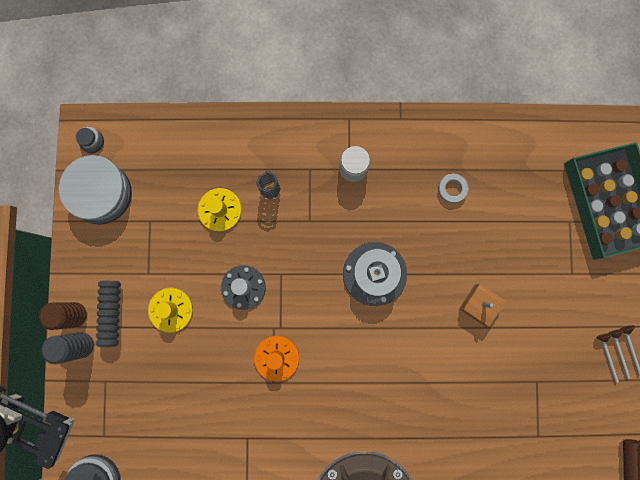

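The cover candidates in the top view are yellow (219,209), yellow (170,310), orange (277,358), and dark flange with a grey hub (243,287). The last one shows at (347,212) in the scene view. Only the dark steel one fits the description, so I'll confirm it in a crop and measure everything by fitting silhouettes in both views.

```bash
cat > h.py <<'E'
import numpy as np,cv2
from scipy.spatial.transform import Rotation as R
from scipy.optimize import minimize
def cam(s):
    r=R.from_euler('xyz',s["orientation"],degrees=True).as_matrix()
    return r,np.array(s["eye"],float),np.array(s["camera_matrix"]),np.array(s["dist_coeffs"],float)
def proj(s,P):
    r,e,K,d=cam(s); P=np.atleast_2d(P).astype(float)
    rv=cv2.Rodrigues(r.T)[0]; t=-r.T@e
    return cv2.projectPoints(P,rv,t,K,d)[0].reshape(-1,2)
def unproj(s,uv,z):
    r,e,K,d=cam(s)
    q=cv2.undistortPoints(np.array(uv,float).reshape(-1,1,2),K,d).reshape(-1,2)
    v=np.c_[q,np.ones(len(q))]@r.T
    return e+v*((z-e[2])/v[:,2])[:,None]
A=np.linspace(0,2*np.pi,60,endpoint=False)
def cyl(x,y,r,z0,z1): return np.vstack([np.c_[x+r*np.cos(A),y+r*np.sin(A),0*A+z] for z in(z0,z1)])
def box(x,y,w,z0,z1,a):
    c=[(w/2*i,w/2*j) for i,j in((1,1),(-1,1),(-1,-1),(1,-1))]
    M=np.array([[np.cos(a),-np.sin(a)],[np.sin(a),np.cos(a)]]); c=np.array(c)@M.T+[x,y]
    return np.vstack([np.c_[c,np.full(4,z)] for z in(z0,z1)])
U=8
def ren(s,parts,bb):
    x0,y0,w,h=bb; im=np.zeros((h*U,w*U),np.uint8)
    for P in parts:
        q=(proj(s,P)-[x0-.5,y0-.5])*U
        cv2.fillConvexPoly(im,np.round(cv2.convexHull(q.astype(np.float32))).astype(np.int32),1)
    return im
def fit(views,model,p0):
    "views: list of (s,mask)"
    D=[]
    for s,m in views:
        ys,xs=np.where(m); bb=(xs.min()-15,ys.min()-15,np.ptp(xs)+31,np.ptp(ys)+31)
        sub=np.zeros((bb[3],bb[2]),np.uint8)
        for y,x in zip(ys,xs): sub[y-bb[1],x-bb[0]]=1
        D.append((s,np.kron(sub,np.ones((U,U),np.uint8)),bb))
    def cost(p):
        c=0
        for s,m,bb in D:
            r=ren(s,model(*p),bb); c+=1-(r&m).sum()/(r|m).sum()
        return c
    n=len(p0); S=np.vstack([p0]+[np.array(p0)+np.eye(n)[i]*(.006 if i<2 else .1) for i in range(n)])
    o=minimize(cost,p0,method='Nelder-Mead',options=dict(initial_simplex=S,xatol=1e-4,fatol=1e-4))
    return o.x,o.fun
MOD=dict(cover=lambda x,y:[cyl(x,y,.052,0,.008),cyl(x,y,.019,0,.062)],
 fixture=lambda x,y:[cyl(x,y,.075,0,.01),cyl(x,y,.052,.056,.070),cyl(x,y,.045,.01,.06)],
 rack=lambda x,y,a:[box(x,y,.07,0,.04,a)],
 rod=lambda x,y:[cyl(x,y,.005,.04,.09)],
 coil=lambda x,y:[cyl(x,y,.024,0,.09)],bearing=lambda x,y:[cyl(x,y,.035,0,.017)],
 grease_tin=lambda x,y:[cyl(x,y,.035,0,.075)])
E
python3 - <<'E'
from h import *
from plant import *
sc=snapshot("scene");tp=snapshot("top")
def near(s,t,uv):
    L=silhouettes(s,t); best=None
    for r in L:
        b=r["bbox"]; c=np.array([b[0]+b[2]/2,b[1]+b[3]/2])
        if np.hypot(*(c-uv))<15 and (best is None or r["confidence"]>best["confidence"]): best=r
    return None if best is None else best["mask"]
T=dict(cover=((365-0-18,213),(243,288)),fixture=((278,270),(374,275)),rack=((165,322),(482,306)),rod=((162,303),(487,306)),coil=((416,242),(268,186)),bearing=((295,374),(453,189)),grease_tin=((392,300),(355,165)))
ov=[sc["image"].copy(),tp["image"].copy()]
for t,(a,b) in T.items():
    ms=[(s,near(s,t,np.array(u))) for s,u in((sc,a),(tp,b))]
    z=unproj(tp,[b],.02)[0]
    res=[]
    for vs in([ms[0]],[ms[1]],ms):
        vs=[v for v in vs if v[1] is not None]
        if not vs: res.append(None);continue
        p0=list(z[:2])+([.6] if t=="rack" else [])
        mm=MOD[t]
        if t=="coil" and 0: pass
        x,f=fit(vs,mm,p0); res.append((x.round(4),round(f/len(vs),3)))
    print(t,res)
    for s,o in((sc,ov[0]),(tp,ov[1])):
        for P in MOD[t](*res[2][0]): cv2.polylines(o,[np.round(cv2.convexHull(proj(s,P).astype(np.float32))).astype(int)],True,(255,0,255))
def crop(im,c,w,h,k): 
    x,y=c; return cv2.resize(im[y-h//2:y+h//2,x-w//2:x+w//2],None,fx=k,fy=k,interpolation=cv2.INTER_CUBIC)
cv2.imwrite("pics/cov.png",np.hstack([crop(sc["image"],(347,212),80,80,5),crop(tp["image"],(243,288),80,80,5)])[...,::-1])
cv2.imwrite("pics/ov_s.png",crop(ov[0],(300,290),360,240,2)[...,::-1]); cv2.imwrite("pics/ov_t.png",crop(ov[1],(360,250),320,220,2)[...,::-1])
np.savez("p.npz")
E
```

```text
cover [(array([0.4961, 0.2827]), np.float64(0.097)), (array([0.4973, 0.2816]), np.float64(0.034)), (array([0.4972, 0.2817]), np.float64(0.068))]
fixture [(array([ 0.5286, -0.027 ]), np.float64(0.025)), (array([ 0.5295, -0.0273]), np.float64(0.02)), (array([ 0.5292, -0.0271]), np.float64(0.023))]
rack [None, (array([ 0.4567, -0.2732,  0.9887]), np.float64(0.082)), (array([ 0.4567, -0.2732,  0.9887]), np.float64(0.082))]
rod [(array([ 0.4577, -0.2739]), np.float64(0.109)), None, (array([ 0.4577, -0.2739]), np.float64(0.109))]
coil [(array([0.7264, 0.2262]), np.float64(0.311)), (array([0.7305, 0.2193]), np.float64(0.246)), (array([0.7296, 0.2185]), np.float64(0.283))]
bearing [(array([ 0.7308, -0.2144]), np.float64(0.211)), (array([ 0.7308, -0.215 ]), np.float64(0.269)), (array([ 0.731 , -0.2147]), np.float64(0.241))]
grease_tin [(array([0.7829, 0.0206]), np.float64(0.059)), (array([0.7808, 0.0212]), np.float64(0.112)), (array([0.7828, 0.0209]), np.float64(0.087))]
```

View pics/cov.png

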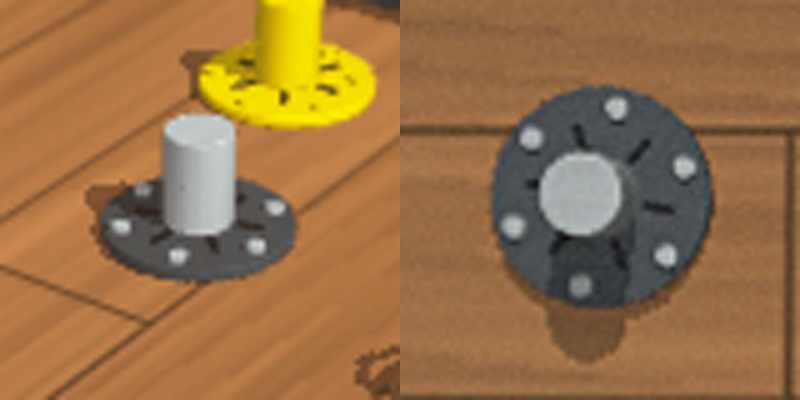

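View pics/ov_s.png

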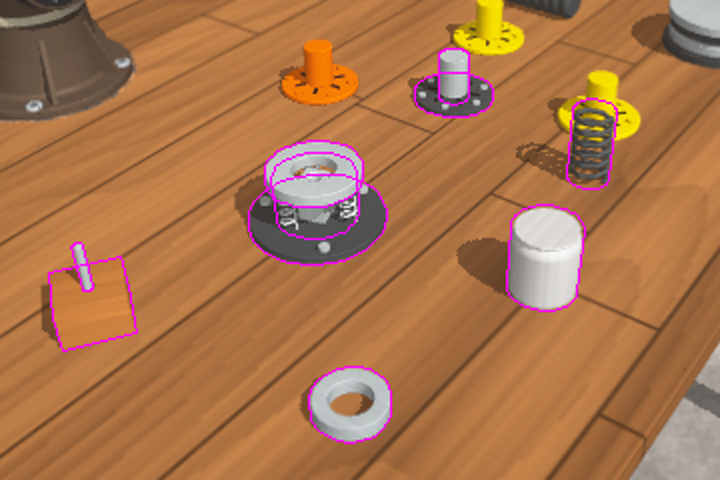

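View pics/ov_t.png

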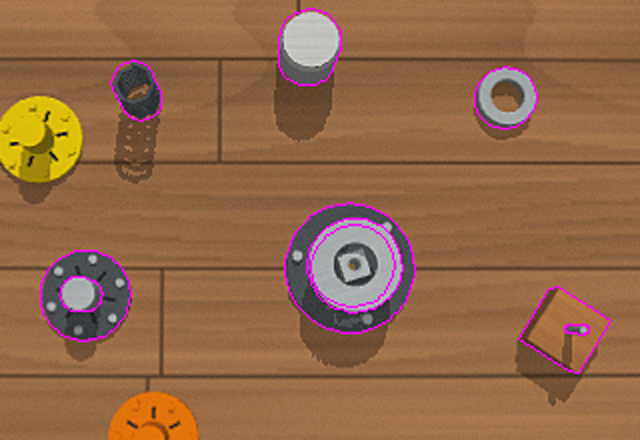

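The enlarged crop shows a dark flange and a plain grey hub, so the cover at top (243,288) is confirmed at (0.497, 0.282). The overlays agree in both views: bush axis (0.529, -0.027), rod (0.457, -0.273). First I'll turn the tool to yaw 180 so its axes line up with the world.

```bash
python3 -m pendant '[[[0,0.5,0,0,-5.5,0,0.6],[0,0.5,0,0,-5.5,0,0.6],[0,0.5,0,0,-5.5,0,0.6],[0,0.5,0,0,-5.6,0,0.6],[0,0,0,0,0,0,0.6],[0,0,0,0,0,0,0.6]]]'
```

```text
clock: 2.2
tool_pos: [0.254, 0.6252, 0.2064]
orientation: [-90.0, -0.0, 179.8]
force: [-0.4, 0.0, 0.0]
opening: 0.0548
```

```bash
python3 -m pendant '[[[-1.7,0,3.6,0,0,0,0.5],[-1.7,0,3.6,0,0,0,0.5],[-1.7,0,3.6,0,0,0,0.5],[-1.7,0,3.6,0,0,0,0.5],[-1.7,0,3.6,0,0,0,0.5],[-1.7,0,3.6,0,0,0,0.5],[-1.7,0,3.6,0,0,0,0.5],[-1.7,0,3.6,0,0,0,0.5],[-1.7,0,3.6,0,0,0,0.5],[-1.7,0,3.6,0,0,0,0.5],[-1.7,0,3.6,0,0,0,0.5],[-1.7,0,3.6,0,0,0,0.5]]]'
```

```text
clock: 3.2
tool_pos: [0.4587, 0.1917, 0.2076]
orientation: [-90.1, 0.1, 179.8]
force: [0.4, 0.6, 0.1]
opening: 0.0437
```

```bash
python3 -m pendant '[[[0,0,3.9,0,0,0,0.5],[0,0,3.9,0,0,0,0.5],[0,0,3.9,0,0,0,0.5],[0,0,3.9,0,0,0,0.5],[0,0,3.9,0,0,0,0.5],[0,0,3.9,0,0,0,0.5],[0,0,3.9,0,0,0,0.5],[0,0,3.9,0,0,0,0.5],[0,0,3.9,0,0,0,0.5],[0,0,3.9,0,0,0,0.5],[0,0,3.9,0,0,0,0.5],[0,0,3.7,0,0,0,0.5]]]'
python3 -m pendant '[[[0,2,0,0,0,0,0.5],[0,3,0,0,0,0,0.5],[0,3,0,0,0,0,0.5],[0,2,0,0,0,0,0.5],[0,0,0,0,0,0,0.5]]]'
```

```text
clock: 4.2
tool_pos: [0.4578, -0.275, 0.2074]
orientation: [-90.0, 0.1, 179.8]
force: [1.2, 0.6, 0.4]
opening: 0.0442
clock: 4.62
tool_pos: [0.4553, -0.2721, 0.103]
orientation: [-90.1, -0.4, 179.7]
force: [-0.9, -0.6, -0.2]
opening: 0.0438
```

```bash
python3 - <<'E'
from h import *
from plant import *
print(ctrl.get_obs()["tool_pos"],ctrl.get_obs()["orientation"])
sc=snapshot("scene");tp=snapshot("top")
def crop(im,c,w,h,k): 
    x,y=c; return cv2.resize(im[y-h//2:y+h//2,x-w//2:x+w//2],None,fx=k,fy=k,interpolation=cv2.INTER_CUBIC)
cv2.imwrite("pics/g1.png",np.hstack([crop(sc["image"],(165,290),100,120,4),crop(tp["image"],(485,300),100,120,4)])[...,::-1])
E
```

```text
[ 0.45534737 -0.27213529  0.10298819] [-90.1079169   -0.35050564 179.74530994]
```

View pics/g1.png

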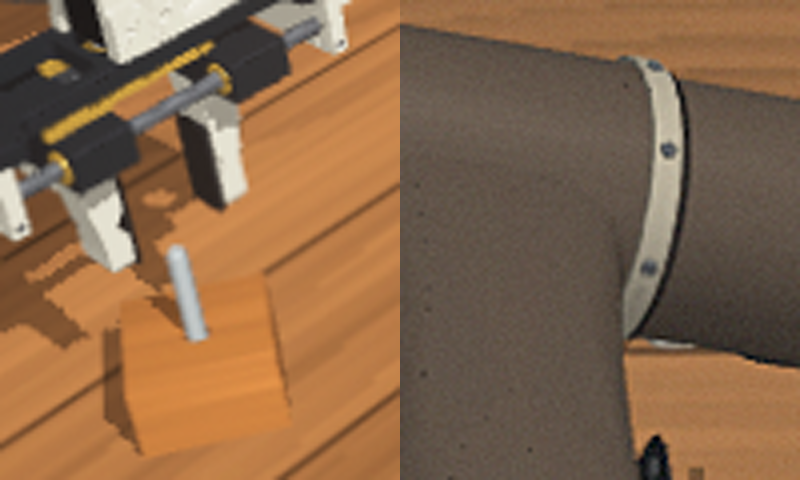

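The scene crop shows the open fingers on either side of the rod top, with the rod at about scene (162,291). I'll descend and let it settle.

```bash
python3 -m pendant '[[[0,1.6,0,0,0,0,0.5],[0,1.6,0,0,0,0,0.5],[0,1.4,0,0,0,0,0.5],[0,0,0,0,0,0,0.5],[0,0,0,0,0,0,0.5],[0,0,0,0,0,0,0.5]]]'
```

```text
clock: 5.22
tool_pos: [0.4594, -0.273, 0.0625]
orientation: [-89.9, 0.2, -180.0]
force: [0.7, -0.7, 0.1]
opening: 0.0437
```

```bash
python3 -m pendant '[[[0,0.5,0,0,0,0,0.5],[0,0,0,0,0,0,0],[0,0,0,0,0,0,0],[0,0,0,0,0,0,0],[0,0,0,0,0,0,0],[0,0,0,0,0,0,0],[0,0,0,0,0,0,0],[0,0,0,0,0,0,0]]]'
```

```text
clock: 5.88
tool_pos: [0.458, -0.2727, 0.0556]
orientation: [-90.0, 0.0, 180.0]
force: [0.1, -0.5, 0.4]
opening: 0.0091
```

The rod is gripped (opening about 9 mm). Lifting it.

```bash
python3 -m pendant '[[[0,-0.7,0,0,0,0,0],[0,-1.5,0,0,0,0,0],[0,-2,0,0,0,0,0],[0,-2,0,0,0,0,0],[0,-2,0,0,0,0,0],[0,-1.8,0,0,0,0,0],[0,0,0,0,0,0,0],[0,0,0,0,0,0,0]]]'
python3 - <<'E'
from h import *
from plant import *
o=[ctrl.get_obs()]
sc=snapshot("scene")
for i in range(4): snapshot("scene") if 0 else None
print(ctrl.get_obs()["tool_pos"],ctrl.get_obs()["opening"])
L=silhouettes(sc,"rod")
for r in L: print(r["confidence"],r["bbox"])
for f in (.08,.09,.10): print(f,proj(sc,[[.458,-.273,f],[.458,-.273,f+.085]]))
im=sc["image"].copy()
cv2.imwrite("pics/l1.png",cv2.resize(im[200:340,90:250],None,fx=4,fy=4,interpolation=cv2.INTER_CUBIC)[...,::-1])
E
```

```text
clock: 6.55
tool_pos: [0.4586, -0.2727, 0.157]
orientation: [-90.0, 0.2, 180.0]
force: [-0.2, -0.2, -0.3]
opening: 0.0095
[ 0.45783009 -0.27251369  0.15588413] 0.009453818249298859
0.08 [[159.75035812 296.68997888]
 [150.08388221 259.02949348]]
0.09 [[158.65329742 292.46789748]
 [148.89493497 254.3238762 ]]
0.1 [[157.54567327 288.19191098]
 [147.69492101 249.55751949]]
```

View pics/l1.png

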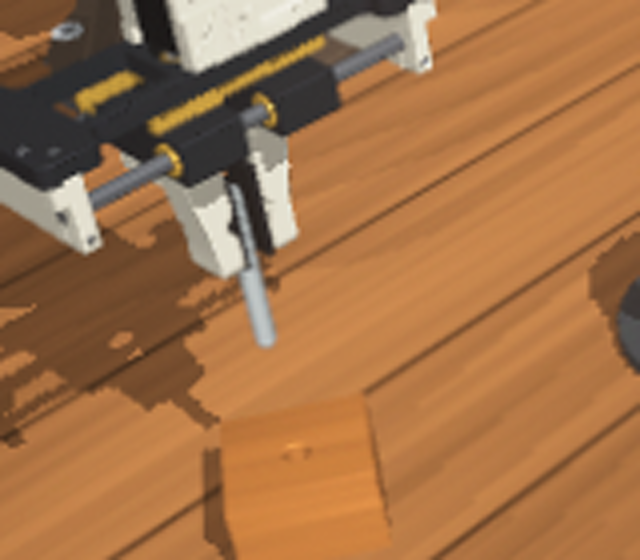

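The rod hangs from the pads with its foot at scene (156,286), about 0.105 high, as predicted. Moving over the bush.

```bash
python3 -m pendant '[[[-0.5,0,-1.5,0,0,0,0],[-1,0,-3.5,0,0,0,0],[-1.1,0,-3.8,0,0,0,0],[-1.1,0,-3.8,0,0,0,0],[-1.1,0,-3.8,0,0,0,0],[-1.1,0,-3.8,0,0,0,0],[-0.8,0,-2.9,0,0,0,0],[-0.5,0,-1.5,0,0,0,0],[0,0,0,0,0,0,0],[0,0,0,0,0,0,0],[0,0,0,0,0,0,0]]]'
python3 - <<'E'
from h import *
from plant import *
sc=snapshot("scene"); tp=snapshot("top")
p=ctrl.get_obs()["tool_pos"]; print(p,ctrl.get_obs()["orientation"],ctrl.get_obs()["opening"])
for r in silhouettes(sc,"rod"): print(r["confidence"],r["bbox"])
print(proj(sc,[[.529,-.027,f] for f in(.058,.105,.155,.19)]).round(1))
im=sc["image"].copy(); 
c=im[190:310,210:350]; c=cv2.resize(c,None,fx=5,fy=5,interpolation=cv2.INTER_CUBIC)
for f in(.058,.105,.155): 
    q=(proj(sc,[[.529,-.027,f]])[0]-[210-.5,190-.5])*5; cv2.circle(c,tuple(q.astype(int)),3,(255,0,255),1)
cv2.imwrite("pics/m1.png",c[...,::-1])
cv2.imwrite("pics/m1t.png",cv2.resize(tp["image"][215:335,310:440],None,fx=4,fy=4)[...,::-1])
E
```

```text
clock: 7.57
tool_pos: [0.5292, -0.027, 0.1547]
orientation: [-90.0, -0.1, -180.0]
force: [-0.5, -0.2, -0.9]
opening: 0.0093
[ 0.52939756 -0.0275653   0.15513381] [-8.99834777e+01 -5.62937853e-02  1.79936976e+02] 0.009437139382560918
0.59 [269.9, 219.2, 10.3, 24.2]
[[276.6 257.9]
 [275.1 239.2]
 [273.4 218.2]
 [272.2 202.9]]
```

View pics/m1.png

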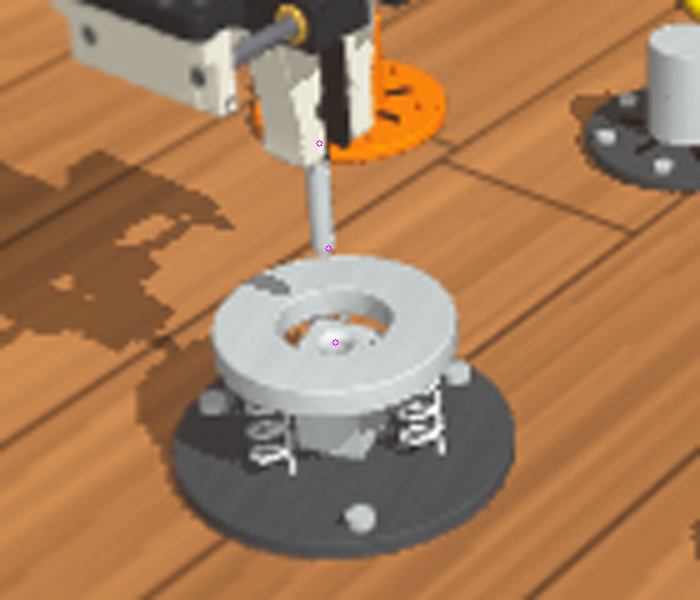

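View pics/m1t.png

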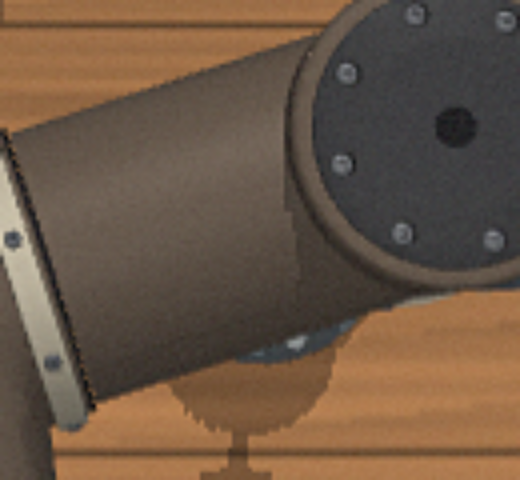

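```bash
python3 - <<'E'
from h import *
from plant import *
sc=snapshot("scene"); 
print(ctrl.get_obs()["tool_pos"])
g=sc["image"].astype(float)
for v in range(221,242):
    row=g[v,262:286]; print(v, ' '.join('%3d'%(r[0]-r[2]) for r in row))   # wood: R>>B ; steel grey ~0
m=silhouettes(sc,"rod")
if m:
    m=m[0]["mask"]
    for v in range(220,243):
        xs=np.where(m[v])[0]
        if len(xs): print(v,xs.min(),xs.max())
print(proj(sc,[[.529,-.027,f] for f in(.105,.12,.14)]).round(1))
print((proj(sc,[[.539,-.027,.105]])-proj(sc,[[.529,-.027,.105]])),(proj(sc,[[.529,-.017,.105]])-proj(sc,[[.529,-.027,.105]])))
E
```

```text
[ 0.5295938  -0.02759273  0.15543813]
221 121 120  94  47  22  21  22  21  21  18  18  22  14  13 227 228 230 233 232 236 233 236 234 204
222 124 120 117 114  89  66  45  22  21  21  22   8  -3  15 135 150 151 142 144 164 110 137 121 115
223 117 117 118 117 117 116 114  89  45  12   0  -5  -5  24 115 118 118 117 116 115 115 116 111 112
224 118 117 119 118 118 117 114 115 114   2  -1  -4  -5  26 115 118 117 116 115 113 113 111 114 110
225 119 120 117 117 116 115 114 116 117   4  -5  -6  -4  -6 113 115 115 114 117 112 112 110 111 113
226 120 118 117 115 115 116 118 119 119   6  -3  -6  -5  -5 112 114 113 115 112 111 112 115 116 119
227 117 116 114 116 117 116 118 118 118  32  -3  -5  -6  -7 112 117 113 111 111 111 114 116 119 118
228 116 115 118 118 117 118 120 119 117  33  -1  -5  -5  -6  85 112 112 111 115 117 120 119 119 116
229 118 117 119 119 120 120 119 117 116  59  -3  -6  -7  -5  81 111 113 116 119 120 118 119 118  96
230 119 119 120 121 119 119 117 118 117  62  -2  -7  -5  -5  82 115 117 119 119 119 117 109  81  81
231 120 119 120 118 118 117 118 117 116  61   0  -4  -6  -4  5
[... 437 characters left out ...]

236 117 117 114 112 111 115 115 118 117 119   2  -6  -7  -5  19 107 115 117 118 117 120 120 122 123
237 117 113 111 115 117 116 117 120 120 118   2  -5  -7  -5  23 115 117 119 119 120 121 122 125 127
238 113 112 115 117 119 117 120 119 117 100  20  -4  -6  -5  -4 117 117 120 123 123 124 124 127 126
239 115 114 117 117 120 120 117 109  82  76  50  -3  -5  -7  25 118 120 120 121 125 126 126 124 120
240 117 117 118 120 118 117  95  71  88 109 115  30  -5  25  88 123 121 124 124 126 125 123 118 116
241 117 120 118 117 109  80  75  99 111  58  59  55  26  24  -6  -4  -4  -6  -5  -4  26  24  24  55
[[275.1 239.2]
 [274.6 233. ]
 [273.9 224.7]]
[[3.64138034 1.5124958 ]] [[ 3.18970592 -2.10048398]]
```

The rod is vertical but sits about 1 px left of the bush axis in the scene view, roughly 2 mm. This fits the grip X offset seen at pick-up. I'll shift by 2 mm and lower it to the mouth.

```bash
python3 -m pendant '[[[-0.2,1,-0.05,0,0,0,0],[0,1.5,0,0,0,0,0],[0,1.0,0,0,0,0,0],[0,0.5,0,0,0,0,0],[0,0,0,0,0,0,0],[0,0,0,0,0,0,0]]]'
python3 -m pendant '[[[0,0.4,0,0,0,0,0],[0,0.4,0,0,0,0,0],[0,0.2,0,0,0,0,0],[0,0,0,0,0,0,0],[0,0,0,0,0,0,0]]]'
```

```text
clock: 8.32
tool_pos: [0.5319, -0.0263, 0.1153]
orientation: [-90.0, -0.0, 180.0]
force: [1.4, 1.6, 0.2]
opening: 0.0092
clock: 8.73
tool_pos: [0.5319, -0.0262, 0.1055]
orientation: [-90.0, -0.0, -180.0]
force: [0.6, -0.6, -0.9]
opening: 0.0091
```

```bash
python3 -m pendant '[[[0,0.3,0,0,0,0,0],[0,0.3,0,0,0,0,0],[0,0.4,0,0,0,0,0],[0,0,0,0,0,0,0],[0,0,0,0,0,0,0]]]'
```

```text
clock: 9.15
tool_pos: [0.5318, -0.0262, 0.0952]
orientation: [-90.0, -0.0, 180.0]
force: [0.1, -0.1, 0.1]
opening: 0.0093
```

There's no contact force with the foot 14 mm into the bore. I'll go a little further and release.

```bash
python3 -m pendant '[[[0,0.5,0,0,0,0,0],[0,0.5,0,0,0,0,0],[0,0.5,0,0,0,0,0],[0,0,0,0,0,0,0],[0,0,0,0,0,0,0]]]'
python3 -m pendant '[[[0,0,0,0,0,0,0.4],[0,0,0,0,0,0,0.4],[0,0,0,0,0,0,0.4],[0,0,0,0,0,0,0.4],[0,0,0,0,0,0,0.4]]]'
python3 - <<'E'
from h import *
from plant import *
sc=snapshot("scene")
for r in silhouettes(sc,"rod"): print(r["confidence"],r["bbox"])
print(proj(sc,[[.529,-.027,f] for f in(.07,.091,.101,.11)]).round(1))
c=cv2.resize(sc["image"][190:310,210:350],None,fx=5,fy=5,interpolation=cv2.INTER_CUBIC)
cv2.imwrite("pics/r1.png",c[...,::-1])
E
```

```text
clock: 9.57
tool_pos: [0.5318, -0.0262, 0.0801]
orientation: [-90.0, -0.0, 180.0]
force: [0.0, 0.0, -0.6]
opening: 0.0091
clock: 9.98
tool_pos: [0.5321, -0.0261, 0.0807]
orientation: [-90.0, 0.0, 180.0]
force: [0.0, 0.8, -0.6]
opening: 0.0338
[[276.3 253.2]
 [275.6 244.9]
 [275.2 240.9]
 [275.  237.2]]
```

View pics/r1.png

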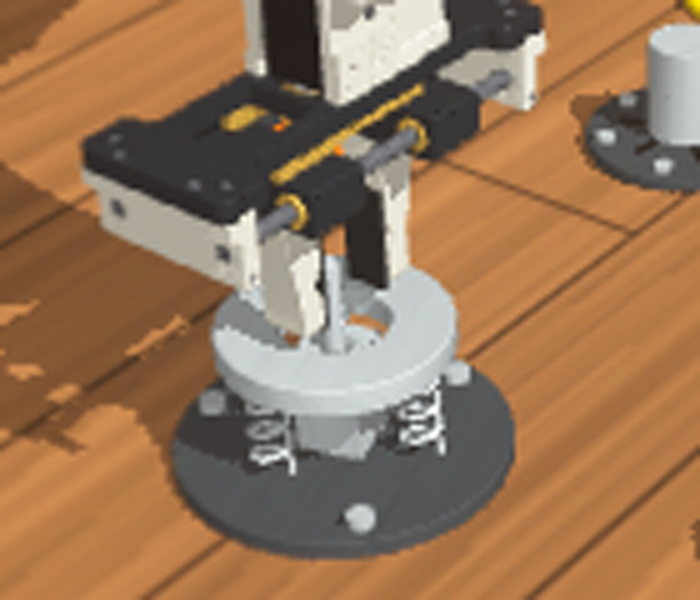

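The rod top is at scene (276,241), so it stands at 0.101 on the brake as described. I'll rise, shut the fingers and push it home.

```bash
python3 -m pendant '[[[0,-1,0,0,0,0,0.4],[0,-1.5,0,0,0,0,0.4],[0.25,-1.2,0.1,0,0,0,0.4],[0,0,0,0,0,0,0],[0,0,0,0,0,0,0],[0,0,0,0,0,0,0],[0,0,0,0,0,0,0],[0,0,0,0,0,0,0]]]'
python3 -m pendant '[[[0,0.6,0,0,0,0,0],[0,0.5,0,0,0,0,0],[0,0.3,0,0,0,0,0],[0,0.3,0,0,0,0,0],[0,0,0,0,0,0,0],[0,0,0,0,0,0,0]]]'
```

```text
clock: 10.75
tool_pos: [0.5291, -0.0272, 0.117]
orientation: [-90.0, -0.1, 180.0]
force: [-0.4, -0.2, 0.4]
opening: 0.0068
clock: 11.25
tool_pos: [0.5293, -0.0272, 0.1003]
orientation: [-90.0, -0.0, 180.0]
force: [0.3, 0.1, -0.2]
opening: 0.0004
```

```bash
python3 -m pendant '[[[0,0.3,0,0,0,0,0],[0,0.2,0,0,0,0,0],[0,0,0,0,0,0,0],[0,0,0,0,0,0,0]]]'
python3 -m pendant '[[[0,0.2,0,0,0,0,0],[0,0.1,0,0,0,0,0],[0,0,0,0,0,0,0],[0,0,0,0,0,0,0]]]'
```

```text
clock: 11.58
tool_pos: [0.5295, -0.0272, 0.0956]
orientation: [-90.0, 0.0, 180.0]
force: [-0.3, 0.1, 2.1]
opening: 0.0004
clock: 11.92
tool_pos: [0.5294, -0.0272, 0.0925]
orientation: [-90.0, -0.0, 180.0]
force: [-0.1, -0.0, 3.0]
opening: 0.0002
```

```bash
python3 -m pendant '[[[0,0.2,0,0,0,0,0],[0,0,0,0,0,0,0],[0,0,0,0,0,0,0]]]'
python3 -m pendant '[[[0,0.1,0,0,0,0,0],[0,0,0,0,0,0,0],[0,0,0,0,0,0,0]]]'
```

```text
clock: 12.17
tool_pos: [0.5302, -0.0271, 0.0911]
orientation: [-90.0, 0.1, -180.0]
force: [-0.8, -0.3, 7.4]
opening: 0.0004
clock: 12.42
tool_pos: [0.5309, -0.027, 0.0909]
orientation: [-90.0, 0.2, -180.0]
force: [-0.8, 1.3, 12.9]
opening: 0.0008
```

TCP stopped at 0.091 with the force rising to 13 N, so the rod is home. I'll retract and go to the cover.

```bash
python3 -m pendant '[[[0,-1,0,0,0,0,0],[0,-2.5,0,0,0,0,0.3],[0,-3,0,0,0,0,0.85],[0.3,0,-2,0,0,0,0.85],[0.4,0,-3.8,0,0,0,0.85],[0.4,0,-3.9,0,0,0,0.85],[0.4,0,-3.9,0,0,0,0.85],[0.4,0,-3.9,0,0,0,0.85],[0.4,0,-3.9,0,0,0,0.85],[0.4,0,-3.9,0,0,0,0.85],[0.4,0,-3.6,0,0,0,0.85],[0.2,0,-2,0,0,0,0.85]]]'
python3 -m pendant '[[[0,0,0,0,0,0,0.85],[0,0,0,0,0,0,0.85],[0,0,0,0,0,0,0.85]]]'
python3 - <<'E'
from h import *
from plant import *
sc=snapshot("scene"); tp=snapshot("top")
print(ctrl.get_obs()["tool_pos"],ctrl.get_obs()["orientation"])
for r in silhouettes(sc,"rod"): print(r["confidence"],r["bbox"])
print(proj(sc,[[.529,-.027,f] for f in(.07,.091,.101)]).round(1))
a=cv2.resize(sc["image"][220:300,240:320],None,fx=5,fy=5,interpolation=cv2.INTER_CUBIC)
b=cv2.resize(sc["image"][150:230,310:390],None,fx=5,fy=5,interpolation=cv2.INTER_CUBIC)
cv2.imwrite("pics/c1.png",np.hstack([a,b])[...,::-1])
a=cv2.resize(tp["image"][240:320,335:415],None,fx=5,fy=5,interpolation=cv2.INTER_CUBIC)
b=cv2.resize(tp["image"][250:330,200:280],None,fx=5,fy=5,interpolation=cv2.INTER_CUBIC)
cv2.imwrite("pics/c1t.png",np.hstack([a,b])[...,::-1])
E
```

```text
clock: 13.42
tool_pos: [0.4955, 0.285, 0.1543]
orientation: [-90.0, -0.0, -179.9]
force: [0.9, 0.3, -0.4]
opening: 0.0685
clock: 13.67
tool_pos: [0.4959, 0.2813, 0.1541]
orientation: [-89.9, -0.1, -180.0]
force: [0.2, 0.2, -0.8]
opening: 0.0744
[0.49632715 0.28079741 0.15444208] [-8.99750515e+01 -3.36141934e-02  1.79939762e+02]
0.48 [274.5, 243.4, 4.7, 17.8]
[[276.3 253.2]
 [275.6 244.9]
 [275.2 240.9]]
```

View pics/c1.png

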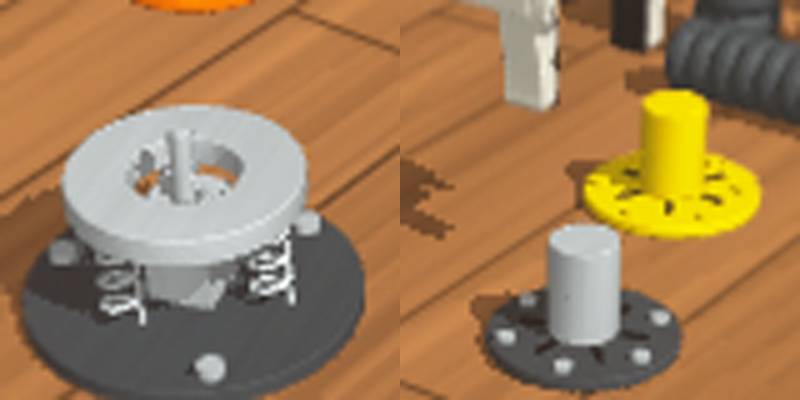

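View pics/c1t.png

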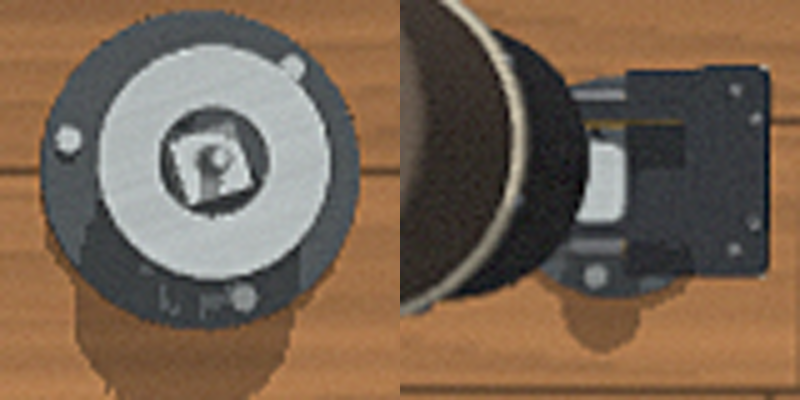

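The rod top now shows at scene (275,245), as predicted for 0.091, so it is home. The fingers hang above the cover's hub at scene (347,197). Descending to grip it.

```bash
python3 -m pendant '[[[-0.1,1.5,-0.1,0,0,0,0.85],[0,3,0,0,0,0,0.85],[0,3,0,0,0,0,0.85],[0,2.2,0,0,0,0,0.85],[0,1.5,0,0,0,0,0.85],[0,1,0,0,0,0,0.85],[0,0.5,0,0,0,0,0.85],[0,0,0,0,0,0,0.85],[0,0,0,0,0,0,0.85]]]'
python3 -m pendant '[[[0,0.5,0,0,0,0,0.3],[0,0,0,0,0,0,0.3],[0,0,0,0,0,0,0.3],[0,0,0,0,0,0,0],[0,0,0,0,0,0,0],[0,0,0,0,0,0,0],[0,0,0,0,0,0,0],[0,0,0,0,0,0,0]]]'
```

```text
clock: 14.57
tool_pos: [0.498, 0.2829, 0.0282]
orientation: [-90.0, 0.0, 180.0]
force: [-0.4, 0.4, 0.7]
opening: 0.0748
clock: 15.23
tool_pos: [0.4976, 0.283, 0.0227]
orientation: [-90.0, 0.0, -180.0]
force: [-0.5, 0.0, 2.1]
opening: 0.0373
```

The hub is gripped (opening about 37 mm). Lifting, then measuring where the cover hangs.

```bash
python3 -m pendant '[[[0,-0.7,0,0,0,0,0],[0,-1.5,0,0,0,0,0],[0,-2.5,0,0,0,0,0],[0,-2.5,0,0,0,0,0],[0,-2.5,0,0,0,0,0],[0,-2,0,0,0,0,0],[0,-0.8,0,0,0,0,0],[0,0,0,0,0,0,0],[0,0,0,0,0,0,0]]]'
python3 - <<'E'
from h import *
from plant import *
sc=snapshot("scene")
p=ctrl.get_obs()["tool_pos"]; print(p,ctrl.get_obs()["force"],ctrl.get_obs()["opening"])
z=p[2]-.0225
L=[r for r in silhouettes(sc,"cover")]
for r in L: print(r["confidence"],r["bbox"])
c=sc["image"].copy()
for P in [cyl(p[0],p[1],.052,z,z+.008),cyl(p[0],p[1],.019,z,z+.062)]: cv2.polylines(c,[np.round(cv2.convexHull(proj(sc,P).astype(np.float32))).astype(int)],True,(255,0,255))
cv2.imwrite("pics/k1.png",cv2.resize(np.hstack([c[90:210,290:410],sc["image"][90:210,290:410]]),None,fx=3,fy=3,interpolation=cv2.INTER_CUBIC)[...,::-1])
E
```

```text
clock: 15.98
tool_pos: [0.497, 0.2826, 0.147]
orientation: [-90.0, -0.0, 180.0]
force: [-0.5, -0.0, -4.2]
opening: 0.0375
[0.49664342 0.2822449  0.14616446] [-0.08231023  0.77812984 -3.80133805] 0.03776328766765016
0.91 [261.3, 192.3, 40.5, 29.0]
0.88 [395.7, 206.2, 43.2, 31.8]
0.81 [349.5, 167.4, 34.1, 32.8]
0.61 [330.0, 153.2, 38.6, 30.0]
```

View pics/k1.png

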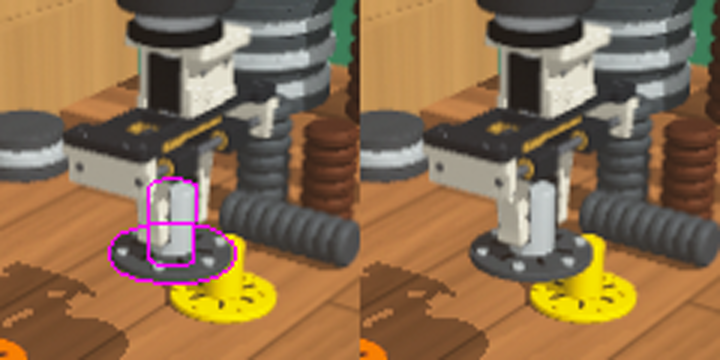

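The cover hangs level with its outline within half a pixel of prediction, at scene (347,177). Moving over the rod.

```bash
python3 -m pendant '[[[-0.2,0,1.5,0,0,0,0],[-0.3,0,3,0,0,0,0],[-0.4,0,3.5,0,0,0,0],[-0.4,0,3.5,0,0,0,0],[-0.4,0,3.5,0,0,0,0],[-0.4,0,3.5,0,0,0,0],[-0.4,0,3.5,0,0,0,0],[-0.3,0,3.5,0,0,0,0],[-0.3,0,3.0,0,0,0,0],[-0.1,0,2.0,0,0,0,0],[0,0,0.5,0,0,0,0],[0,0,0,0,0,0,0]]]'
python3 -m pendant '[[[0,0.5,0,0,0,0,0],[0,0.5,0,0,0,0,0],[0,0,0,0,0,0,0],[0,0,0,0,0,0,0]]]'
python3 - <<'E'
from h import *
from plant import *
sc=snapshot("scene"); tp=snapshot("top")
p=ctrl.get_obs()["tool_pos"]; print(p,ctrl.get_obs()["force"],ctrl.get_obs()["orientation"])
z=p[2]-.0225
c=sc["image"].copy()
for r in silhouettes(sc,"cover"):
    b=r["bbox"]; print(r["confidence"],b)
    if abs(b[0]+b[2]/2-275)<20 and b[1]<250: print("fit",fit([(sc,r["mask"])],lambda x,y:[cyl(x,y,.052,z,z+.008),cyl(x,y,.019,z,z+.062)],[.529,-.027]))
for P in [cyl(.5292,-.0271,.052,z,z+.008),cyl(.5292,-.0271,.019,z,z+.062)]: cv2.polylines(c,[np.round(cv2.convexHull(proj(sc,P).astype(np.float32))*16).astype(int)],True,(255,0,255),1,cv2.LINE_AA,4)
f=lambda c:cv2.resize(c[185:305,220:340],None,fx=3.3,fy=3.3,interpolation=cv2.INTER_CUBIC)
cv2.imwrite("pics/k2.png",np.hstack([f(c),f(sc["image"])])[...,::-1])
E
```

```text
clock: 17.08
tool_pos: [0.5285, -0.029, 0.1463]
orientation: [-90.0, -0.1, 179.8]
force: [0.3, -0.6, -2.6]
opening: 0.0374
clock: 17.42
tool_pos: [0.5291, -0.0264, 0.1369]
orientation: [-90.0, -0.1, -179.9]
force: [0.3, -0.3, -2.6]
opening: 0.0376
[ 0.52950174 -0.02648755  0.13747304] [-0.2564465  -0.05821208 -1.56992376] [-8.99927397e+01 -8.90588933e-03 -1.79935495e+02]
0.94 [346.9, 170.0, 36.9, 31.0]
0.75 [398.4, 204.9, 42.6, 33.7]
0.56 [248.2, 207.1, 52.6, 40.3]
fit (array([ 0.52883061, -0.0273663 ]), np.float64(0.25800755839167333))
```

View pics/k2.png

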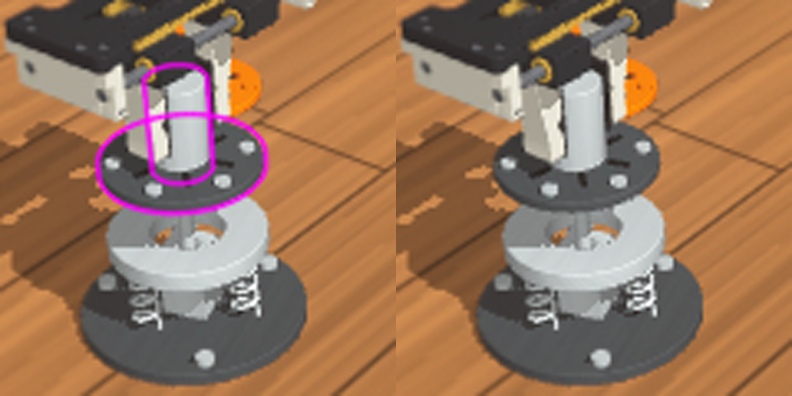

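The cover is centred over the rod to within about a pixel, at scene (275,231). Lowering slowly.

```bash
python3 -m pendant '[[[0,0.8,0,0,0,0,0],[0,0.8,0,0,0,0,0],[0,0.5,0,0,0,0,0],[0,0.3,0,0,0,0,0],[0,0,0,0,0,0,0],[0,0,0,0,0,0,0]]]'
python3 -m pendant '[[[0,0.3,0,0,0,0,0],[0,0.3,0,0,0,0,0],[0,0.2,0,0,0,0,0],[0,0,0,0,0,0,0],[0,0,0,0,0,0,0]]]'
```

```text
clock: 18.07
tool_pos: [0.5294, -0.0273, 0.1133]
orientation: [-90.0, -0.0, 180.0]
force: [-0.4, -0.5, -2.7]
opening: 0.0375
clock: 18.48
tool_pos: [0.5294, -0.0272, 0.1054]
orientation: [-90.0, -0.0, 180.0]
force: [0.6, -0.7, -2.7]
opening: 0.0375
```

```bash
python3 -m pendant '[[[0,0.4,0,0,0,0,0],[0,0.3,0,0,0,0,0],[0,0.2,0,0,0,0,0],[0,0,0,0,0,0,0],[0,0,0,0,0,0,0]]]'
python3 - <<'E'
from h import *
from plant import *
sc=snapshot("scene")
f=lambda c:cv2.resize(c[195:315,215:345],None,fx=5,fy=5,interpolation=cv2.INTER_CUBIC)
cv2.imwrite("pics/k3.png",f(sc["image"])[...,::-1])
E
```

```text
clock: 18.9
tool_pos: [0.5293, -0.0272, 0.0964]
orientation: [-90.0, -0.0, 180.0]
force: [0.4, -1.4, -2.6]
opening: 0.0372
```

View pics/k3.png

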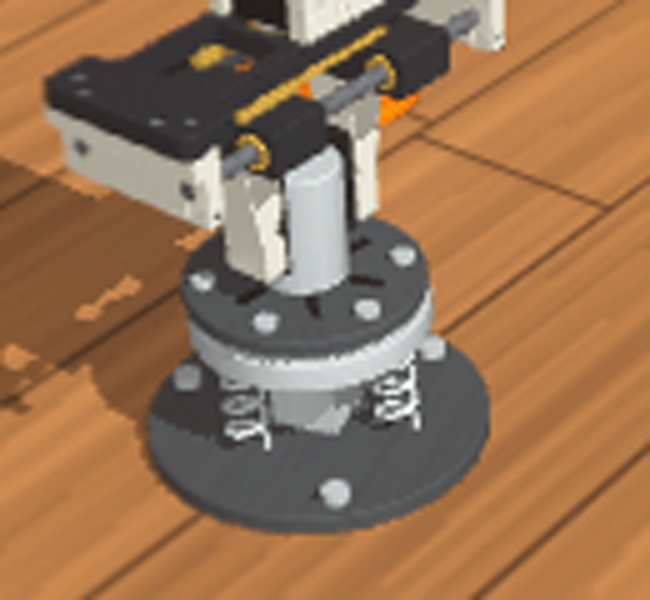

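The cover is engaged on the rod and a few mm above the ring, with scene flange centre (276,252). I'll lower to the ring, release so it lies flat, then press on the hub top with shut fingers, where TCP should read 0.123 at the hard stop.

```bash
python3 -m pendant '[[[0,0.2,0,0,0,0,0],[0,0.1,0,0,0,0,0],[0,0,0,0,0,0,0],[0,0,0,0,0,0,0]]]'
python3 -m pendant '[[[0,0,0,0,0,0,0.7],[0,0,0,0,0,0,0.7],[0,0,0,0,0,0,0.7],[0,0,0,0,0,0,0.7],[0,-1,0,0,0,0,0.7],[0,-2,0,0,0,0,0.7],[0,-2,0,0,0,0,0.7],[0,-1,0,0,0,0,0.7],[0,0,0,0,0,0,0],[0,0,0,0,0,0,0],[0,0,0,0,0,0,0],[0,0,0,0,0,0,0]]]'
python3 -m pendant '[[[0,0,0,0,0,0,0],[0,0,0,0,0,0,0],[0,0,0,0,0,0,0],[0,0,0,0,0,0,0]]]'
python3 - <<'E'
from h import *
from plant import *
sc=snapshot("scene")
im=sc["image"].copy()
for P in [cyl(.5292,-.0271,.052,.07,.078),cyl(.5292,-.0271,.019,.07,.132)]: cv2.polylines(im,[np.round(cv2.convexHull(proj(sc,P).astype(np.float32))*16).astype(int)],True,(255,0,255),1,cv2.LINE_AA,4)
f=lambda c:cv2.resize(c[185:305,220:340],None,fx=3.3,fy=3.3,interpolation=cv2.INTER_CUBIC)
cv2.imwrite("pics/k4.png",np.hstack([f(im),f(sc["image"])])[...,::-1])
E
```

```text
clock: 19.28
tool_pos: [0.5294, -0.0272, 0.0935]
orientation: [-90.0, -0.0, 180.0]
force: [-0.6, 0.6, -2.0]
opening: 0.0373
clock: 20.28
tool_pos: [0.5288, -0.0273, 0.1527]
orientation: [-90.0, -0.1, 180.0]
force: [0.3, -0.2, -0.3]
opening: 0.0399
clock: 20.62
tool_pos: [0.5294, -0.0272, 0.1533]
orientation: [-90.0, -0.0, 180.0]
force: [0.4, -0.6, 0.4]
opening: 0.0135
```

View pics/k4.png

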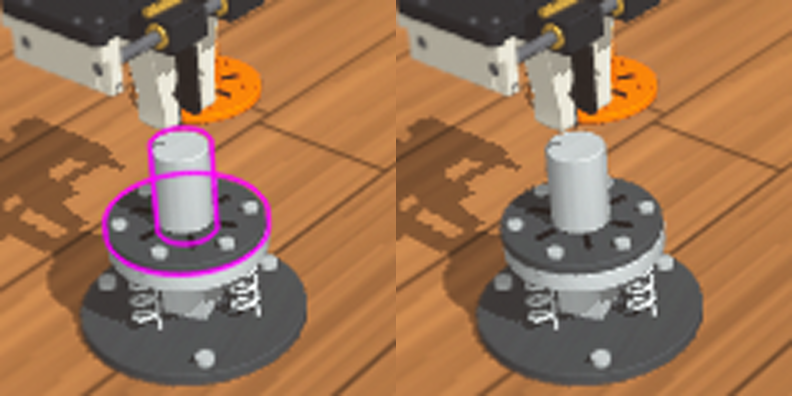

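The cover lies flat on the ring, flange at scene (276,252) and hub top at (275,229), matching the 0.070 outline. Pressing down.

```bash
python3 -m pendant '[[[0,0.7,0,0,0,0,0],[0,0.7,0,0,0,0,0],[0,0.4,0,0,0,0,0],[0,0,0,0,0,0,0],[0,0,0,0,0,0,0],[0,0,0,0,0,0,0]]]'
python3 -m pendant '[[[0,0.3,0,0,0,0,0],[0,0.2,0,0,0,0,0],[0,0.2,0,0,0,0,0],[0,0,0,0,0,0,0],[0,0,0,0,0,0,0]]]'
```

```text
clock: 21.17
tool_pos: [0.5295, -0.0272, 0.1356]
orientation: [-90.0, -0.0, -180.0]
force: [0.2, 0.5, -0.4]
opening: 0.0004
clock: 21.58
tool_pos: [0.5299, -0.0271, 0.1291]
orientation: [-90.0, 0.1, -180.0]
force: [-1.0, 0.2, 6.2]
opening: 0.0004
```

```bash
python3 -m pendant '[[[0,0.2,0,0,0,0,0],[0,0.2,0,0,0,0,0],[0,0.1,0,0,0,0,0],[0,0,0,0,0,0,0],[0,0,0,0,0,0,0]]]'
python3 -m pendant '[[[0,0.2,0,0,0,0,0],[0,0,0,0,0,0,0],[0,0,0,0,0,0,0]]]'
```

```text
clock: 22.0
tool_pos: [0.53, -0.0271, 0.1246]
orientation: [-90.0, 0.1, -180.0]
force: [-3.3, 1.4, 9.6]
opening: 0.0004
clock: 22.25
tool_pos: [0.5301, -0.0271, 0.1232]
orientation: [-90.0, 0.1, -180.0]
force: [-4.5, 0.8, 15.0]
opening: 0.0005
```

```bash
python3 -m pendant '[[[0,0.1,0,0,0,0,0],[0,0,0,0,0,0,0],[0,0,0,0,0,0,0]]]'
python3 -m pendant '[[[0,0.1,0,0,0,0,0],[0,0,0,0,0,0,0],[0,0,0,0,0,0,0]]]'
```

```text
clock: 22.5
tool_pos: [0.5302, -0.0272, 0.1232]
orientation: [-90.0, 0.1, -179.9]
force: [-8.1, 2.7, 23.3]
opening: 0.0004
clock: 22.75
tool_pos: [0.5303, -0.0271, 0.1231]
orientation: [-90.0, 0.2, -179.9]
force: [-11.8, 2.7, 30.7]
opening: 0.0003
```

It is at the hard stop: 0.123 reached, and z no longer moves while the force rises. I'll ease off to a moderate push and check.

```bash
python3 -m pendant '[[[0.05,-0.1,0,0,0,0,0],[0,0,0,0,0,0,0],[0,0,0,0,0,0,0],[0,0,0,0,0,0,0],[0,0,0,0,0,0,0],[0,0,0,0,0,0,0]]]'
python3 - <<'E'
from h import *
from plant import *
sc=snapshot("scene"); tp=snapshot("top")
o=ctrl.get_obs();print(o["tool_pos"],o["force"],o["clock"])
im=sc["image"].copy()
for P in [cyl(.5292,-.0271,.052,.061,.069),cyl(.5292,-.0271,.019,.061,.123)]: cv2.polylines(im,[np.round((cv2.convexHull(proj(sc,P).astype(np.float32)))*16).astype(int)],True,(255,0,255),1,cv2.LINE_AA,4)
f=lambda c:cv2.resize(c[185:305,220:340],None,fx=3.3,fy=3.3,interpolation=cv2.INTER_CUBIC)
cv2.imwrite("pics/k5.png",np.hstack([f(im),f(sc["image"])])[...,::-1])
for s in(sc,tp):
  for t in("coil","bearing","grease_tin"):
    for r in silhouettes(s,t)[:1]: print(t,round(r["confidence"],2),r["bbox"])
E
```

```text
clock: 23.25
tool_pos: [0.5301, -0.0271, 0.1232]
orientation: [-90.0, 0.2, -179.9]
force: [-6.0, 1.8, 21.4]
opening: 0.0007
[ 0.53011606 -0.02710138  0.12318554] [-6.18282466  1.3792809  21.13014371] 23.35
coil 0.62 [402.4, 224.1, 27.1, 37.3]
bearing 0.86 [277.0, 357.1, 40.4, 33.7]
grease_tin 0.73 [373.4, 274.0, 37.2, 53.0]
coil 0.86 [257.1, 169.8, 23.1, 32.4]
bearing 0.67 [438.3, 172.6, 29.4, 32.0]
grease_tin 0.67 [339.7, 142.8, 29.2, 38.0]
```

View pics/k5.png

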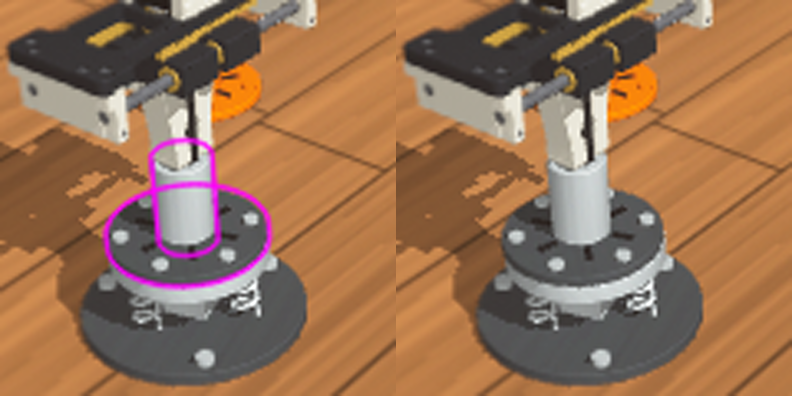

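The cover is flat at the pressed height, with its flange at scene (276,256). The ring is fully down and TCP holds 0.1232 at 21 N. The coil, bearing and tin are unchanged. Handing in.

```bash
python3 -c "
from plant import ctrl
print(ctrl.close_job()); o=ctrl.get_obs(); print(o['clock'],o['tool_pos'],o['force'])"
```

```text
the job is handed in; nothing more can be done
None
the job is handed in; nothing more can be done
```

The job is handed in at about 23 s of the 61 s allowed, and my last checks all agree that it is done as asked.

- **Rod:** I took it out of the block, released it in the bush and pushed it home with shut fingers. The push stopped at TCP z 0.091 while the force rose to 13 N, and the scene picture showed the rod top at the home height.
- **Cover:** I used the dark steel one, not the orange or yellow ones. It went over the rod with no contact force, and I released it flat on the ring.
- **Press:** I pressed on the hub top with shut fingers until TCP z stopped at 0.123, where 9 mm of ring travel should put it. It stayed there while the force rose to 31 N. I then eased off and finished holding at about 21 N down, with about 6 N sideways from friction.
- **Loose parts:** the coil spring, bearing and tin show in the same places in both views, within the networks' few pixels of scatter.

One reading disagreed along the way: the gripped rod sat about 2 mm off in x over the bush, which I corrected before inserting it. Once the cover is on, the rod can't be seen, so that it is still home rests on the earlier check.

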